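# Lock the jewellery showcase by feel

### The job

Lock the jewellery showcase: take the lock bolt from its rest by the wooden handle, put its rod level into the slot in the side of the showcase that faces you, feel along the hidden face at the back of the slot for the lock hole, push the bolt straight in until it is fully home, then let go of it and leave it there. Feel gently: never press the bolt against the showcase with more than 20 N. Leave the other things on the counter where they stand.

Things in the scene. Friction and masses are not known exactly. Their poses are not given: they have to be found in the camera images.
- showcase: Fixed dark-wood jewellery showcase, 224 mm wide (y), 0.1 m high plus a 40 mm glass hood. Origin on the table below the middle of the hidden face; x runs level into the showcase, away from the robot; z up. Its side towards the robot has a finger slot: a level slit 84 mm wide (y -42 to 42 mm), 22 mm high, floor at z = 62 mm, roof at z = 84 mm, ending at x = 0 in a hidden face.
- slot_mouth (a point): Middle of the slot's mouth, below the roof's edge: x = -40 mm, z = 73 mm in the showcase frame, same axes. The roof, with all that stands higher, starts here; the slot's floor (the sill) sticks out 20 mm further towards the robot, to x = -60 mm, and a rod can lie on it.
- slot_back (a point): Middle of the hidden flat steel face at the back of the slot (x = 0, z = 73 mm), rigid and hard. In it is one lock hole, 14 mm wide (y), 20 mm high (z = 59 to 79 mm), 42 mm deep along +x with a solid end, sharp edges. Its centre is anywhere from y = -32 to 32 mm, other each time and not measured: this point is the middle of the face, not the hole.
- bolt_grip (a point): Centre of the handle of the loose lock bolt: a dark-wood block 50 mm long (x), 22 wide (y), 24 high (z), with a round steel rod, 10 mm thick, 120 mm long, out of its middle along +x. About 0.12 kg; balances 50 mm ahead of this point, on the rod. Lies level in the rest, handle centre 55 mm above the table, rod pointing roughly away from the robot.
- bolt_tip (a point): End of the bolt's rod, on its axis, 145 mm ahead (+x) of bolt_grip; same axes as the bolt. The end is chamfered: 7 mm across, growing to 10 mm in 2.5 mm.
- rest: Fixed light-wood rest for the bolt, left or right on the table: foot 170 x 60 x 8 mm; the handle lies on a 14 mm wide ridge, top 43 mm up, fingers pass beside it; the rod lies 95 mm ahead in an open notch between two cheeks reaching 58 mm up. Origin on the table below the handle's centre; x along the bolt. Lift the bolt straight up.
- ring_tray: Bystander, to be left alone: open wooden tray with six compartments, 150 x 90 x 30 mm; origin at the middle of its underside.
- ring_cone: Bystander, to be left alone: white ceramic cone for rings, 78 mm high on a 60 mm foot; origin at the middle of its underside.
- gift_box: Bystander, to be left alone: red gift box with a scalloped top, 90 x 130 x 57 mm; origin at the middle of its underside.
- ring_box: Bystander, to be left alone: small blue ring box, 55 x 55 x 32 mm; origin at the middle of its underside.
- bell: Bystander, to be left alone: brass counter bell on a wooden foot, 72 mm across, 57 mm high; origin at the middle of its underside.
- candle_jar: Bystander, to be left alone: closed glass jar, 68 mm across, 85 mm high; origin at the middle of its underside.
Mind the look-alikes: they are no part of the job. Of the things like the part that bears bolt_grip, leave any that is green or purple; of the rest the larger one is meant.

How it is judged:
On the way:
1. the bolt is lifted out of its rest (contact force between bolt and rest below 0.01 N and height (world z) of bolt_grip above 0.068 m), for 0.2 s.
At the end, for the whole second after the job is handed in: The bolt is released and at rest in the lock hole, its tip at least 37 mm of the 42 mm deep behind the hidden face (between x = 37 and 46 mm, y = -45 to 45 mm, z = 55 to 85 mm in the showcase frame), its rod within 0.15 rad of the showcase's x axis (x of bolt_tip in the frame of showcase between 0.037 and 0.046 m and y of bolt_tip in the frame of showcase between -0.045 and 0.045 m and z of bolt_tip in the frame of showcase between 0.055 and 0.085 m and angle between the x axis of bolt_tip and the x axis of showcase, either way round below 0.15 rad and linear speed of bolt below 0.02 m/s); the robot touches nothing.
It fails at once if the bolt is pressed against the showcase with more than 20 N (contact force between bolt and showcase above 20 N).
It fails at once if another thing on the counter is moved more than 20 mm (distance of any of ring_tray, ring_cone, gift_box, ring_box, bell, candle_jar from where it was at the start of the episode above 0.02 m).
It also fails if it takes over 72 s, if anything falls off the work surface, if the arm or the gripper's body presses on something with over 40 N, if the wrist force passes 120 N, or if a joint passes its speed limit or range.

### The arm

A 6-joint arm with a two-finger parallel gripper is mounted at the origin on the work surface. World frame = base frame: x ahead of the robot, y to its left, z up, the work surface at z = 0. Lengths are in m, angles in rad, forces in N, time in s.
With the tool pointing down it reaches from about 0.3 to 0.825 m from the base axis. Payload 5.4 kg.
Tool frame: the origin (TCP) lies at the very end of the fingers, on their centre line; the grasp point (between the pads) lies 19 mm behind it; z points along the fingers, y is the line along which they close (so a half turn about z gives the same grasp; the last joint's range is limited). The gripper opens to 92 mm and grips with 3 to 60 N. Pads are 20 mm wide; open, the fingers measure 128 mm over their backs; the gripper's body (75 mm by 189 mm) begins 69 mm behind the grasp point.
Start: joints at [-1.557, 0.158, 1.597, -0, 1.386, -0.21], TCP at [0.128, -0.561, 0.215] pointing down, gripper open.
Joint ranges: [-2.91, 2.91], [-0.94, 2.29], [0.18, 2.7], [-1.29, 4.43], [0.17, 2.64], [-3, 3]. Speed limits (rad/s): [2.57, 2.57, 3.14, 3.14, 3.14, 3.14].

### API

Orientations are given as a rotation vector (axis times angle).
In Python, from workcell import bot gives the robot as it stands. Calls block until the motion is done:
- bot.goto(position, orientation): joint-space move of the TCP to a pose.
- bot.line_to(position, rot=None, max_speed=0.15): straight line of the TCP; rot=None keeps the orientation; max_speed is the mean speed in m/s.
- bot.set_joints(angles): joint-space move.
- bot.set_gripper(opening, newtons=None): opening from 0.0 (shut) to 1.0 (fully open); newtons is the grip in N (None keeps the last); returns when the fingers have stopped.
- bot.hold(seconds).
- bot.inverse_kinematics(position, orientation): joint angles nearest the present ones, or None.
- bot.read_camera(name): name is "scene" or "top" or "wrist"; returns a dict with "pixels" (420x560x3 uint8, blue, green, red), "fx", "fy", "cx", "cy" (pixels), "R" (3x3) and "t" (3): a world point X has camera coordinates R X + t. Camera axes: x right, y down, z forward; pixel columns grow to the right and rows downward; lengths in m; the calibration is good to about 2 mm. A picture is of the moment at which its call begins. There is no depth.
A pose or a line that the arm cannot do raises bot.MotionError and nothing moves.
- bot.job_done(): hands the job in; it is judged then, once.
Readings, each from a call of its own:
- bot.current_clock(): time.
- bot.current_joints(): joint angles.
- bot.current_joint_vel(): joint speeds.
- bot.current_effort(): joint torques, N m.
- bot.current_ee_pos(): TCP position.
- bot.current_tool_rot(): TCP orientation.
- bot.current_contact_force(): force on the tool from outside, world axes, zero at the start.
- bot.current_ft_torque(): the same for the moment, N m.
- bot.current_opening(): opening from 0.0 (shut) to 1.0 (fully open).
- bot.current_grip_force(): force on a finger pad.
Only numpy, scipy, OpenCV 4.12 (cv2) and the standard library are available. Lean on these libraries where they do the work, as an engineer would, in place of code of your own. Each camera call takes 0.05 s, during which the arm holds its last target. There are 200 camera calls.

## Working session

There is one attempt and no reset: what is moved stays moved. The work goes in short steps, each a Python script; the robot and the scene stay as the last script left them, time stands still between calls to the robot, and variables do not carry over. Pictures are saved under pics/ and viewed, at most 10 in all, crops included, and the job is handed in when it is done.

```bash
mkdir -p pics; python3 - <<'E'
from workcell import bot
import cv2
for n in("scene","top"):
    c=bot.read_camera(n); cv2.imwrite(f"pics/{n}0.png",c["pixels"]); print(n,c["fx"],c["fy"],c["cx"],c["cy"],c["R"],c["t"])
print(bot.current_clock())
E
```

```text
scene 431.6726051070092 431.6726051070092 284.7337033866537 206.6712834409731 [[-0.22915146  0.97338153 -0.00424342]
 [ 0.52858154  0.12077454 -0.84024703]
 [-0.81736844 -0.19478682 -0.54218717]] [ 0.11780831 -0.23273885  1.64165954]
top 524.1882695389545 524.1882695389545 275.7732588625578 205.65369161691623 [[-0.01711312 -0.9998396  -0.00528388]
 [-0.9941862   0.01757776 -0.10623002]
 [ 0.10630586  0.00343523 -0.99432754]] [0.02124957 0.53115947 1.59160261]
0.1
```

View pics/scene0.png

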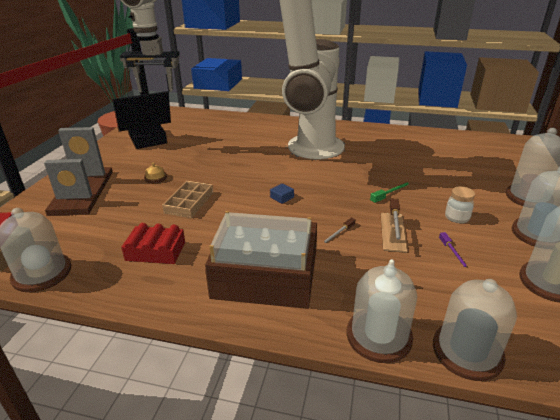

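View pics/top0.png

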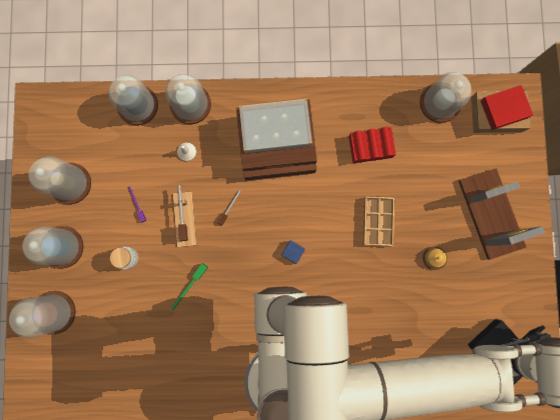

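The scene and top views show the bolt lying in the light rest at top (182,212). The showcase is at (278,140) with its sill along rows ~165-178. A smaller brown look-alike lies at (230,207), with green and purple ones nearby. I'll zoom in on both.

```bash
cat > h.py <<'E'
import numpy as np, cv2
from workcell import bot
def ray(c,u,v,z):
    R=np.array(c["R"]);t=np.array(c["t"])
    o=-R.T@t; d=R.T@np.array([(u-c["cx"])/c["fx"],(v-c["cy"])/c["fy"],1])
    return o+d*(z-o[2])/d[2]
def proj(c,X):
    p=np.array(c["R"])@np.array(X)+np.array(c["t"]); return np.array([c["fx"]*p[0]/p[2]+c["cx"],c["fy"]*p[1]/p[2]+c["cy"]])
E
python3 - <<'E'
from h import *
c=bot.read_camera("top")
p=c["pixels"][80:260,155:335]; cv2.imwrite("pics/crop1.png",cv2.resize(p,(600,600),interpolation=cv2.INTER_CUBIC))
for u,v,z in[(182,235,.055),(181,190,.055),(278,170,.06),(293,252,.03),(316,340,0)]: print(u,v,ray(c,u,v,z))
E
```

```text
182 235 [0.44437565 0.2969775  0.055     ]
181 190 [0.58175157 0.30029359 0.055     ]
278 170 [0.63735522 0.00323039 0.06      ]
293 252 [ 0.38783696 -0.03822836  0.03      ]
316 340 [ 0.11895717 -0.10388709  0.        ]
```

View pics/crop1.png

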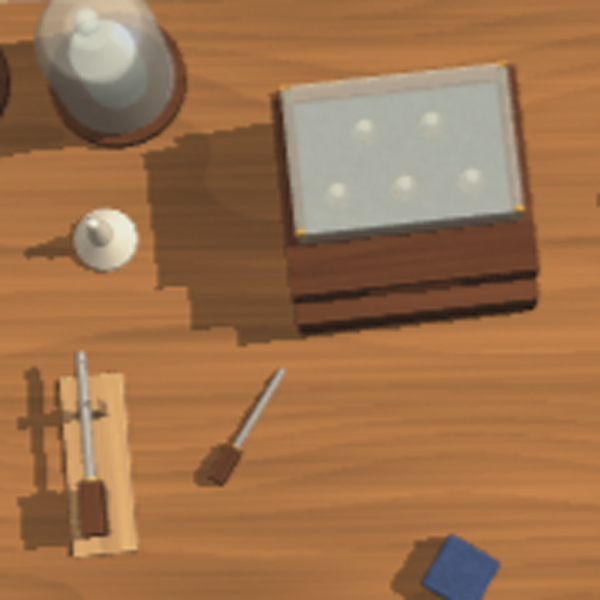

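```bash
cat >> h.py <<'E'
from scipy.spatial.transform import Rotation as Ro
def down(yaw,flip=False):
    if flip: yaw+=np.pi
    c,s=np.cos(yaw),np.sin(yaw)
    return Ro.from_matrix(np.array([[c,s,0],[s,-c,0],[0,0,-1]])).as_rotvec()
E
python3 - <<'E'
from h import *
c=bot.read_camera("top")
P=lambda x,y,z:ray(c,155+(x+.5)*.3-.5,80+(y+.5)*.3-.5,z)
h=P(92,508,.067);t=P(81,353,.055)
print(h,t,np.linalg.norm((t-h)[:2]),np.arctan2(*(t-h)[1::-1]))
L=P(294,298,.1);R=P(537,271,.1);print("roof",L,R,np.linalg.norm(L-R),(L+R)/2,np.arctan2(-(L-R)[0],(L-R)[1]))
L=P(300,323,.062);R=P(535,300,.062);print("sill",L,R,np.linalg.norm(L-R),(L+R)/2,np.arctan2(-(L-R)[0],(L-R)[1]))
yaw=np.arctan2(*(t-h)[1::-1])
for f in(0,1): print(bot.inverse_kinematics([h[0],h[1],.25],down(yaw,f)))
bot.goto([h[0]+.0,h[1],.25],down(yaw,0 if bot.inverse_kinematics([h[0],h[1],.25],down(yaw)) is not None else 1))
w=bot.read_camera("wrist");cv2.imwrite("pics/w1.png",w["pixels"]);print(w["R"],w["t"],proj(w,h),proj(w,t),bot.current_clock(),bot.current_contact_force())
E
```

```text
[0.45257539 0.29404217 0.067     ] [0.59558099 0.30658996 0.055     ] 0.14355502835720743 0.08751922691070575
roof [0.63506168 0.10785441 0.1       ] [ 0.65558765 -0.10960087  0.1       ] 0.2184218733306183 [ 0.64532466 -0.00087323  0.1       ] 0.09411284365044277
sill [0.61863422 0.10511803 0.062     ] [ 0.6360407  -0.10996047  0.062     ] 0.21578171336254687 [ 0.62733746 -0.00242122  0.062     ] 0.08075482392509377
[ 3.52144253e-01  4.39658831e-02  1.65022704e+00 -4.44089210e-16
  1.44739973e+00  1.83542135e+00]
[ 0.35214425  0.04396588  1.65022704  0.          1.44739973 -1.3061713 ]
[[ 0.0862535  -0.99627265 -0.00106799]
 [-0.96195296 -0.08356108  0.26012315]
 [-0.25924283 -0.02140918 -0.96557486]] [0.25275074 0.42175772 0.54826081] [281.6411117  188.17956739] [281.40337074  47.21190889] 3.45 [ 0.73236193 -0.38365083 -0.02105466]
```

View pics/w1.png

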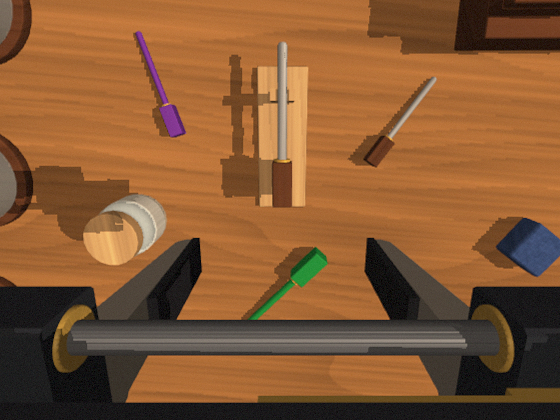

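The wrist view shows the handle at (282,184) and the tip at (282,43), about 4 px from the prediction, and the look-alikes are clear of the grasp. I'll refine with these pixels, then grasp and lift.

```bash
python3 - <<'E'
from h import *
w=bot.read_camera("wrist")
a=ray(w,282,206,.067);b=ray(w,282,161,.067);t=ray(w,282,43,.055)
h=(a+b)/2; d=(t-h)[:2]; yaw=np.arctan2(d[1],d[0]); L=np.linalg.norm(d)
print(h,t,np.linalg.norm(a-b),L,yaw)
# tip-consistent handle centre
u=d/L; hc=(h[:2]+(t[:2]-.145*u))/2; print(hc)
assert abs(L-.145)<.008 and abs(yaw)<.2
r=down(yaw); g=hc+.008*u
bot.set_gripper(.5,40)
bot.line_to([*g,.10],r,max_speed=.15)
bot.line_to([*g,.037],max_speed=.08)
f0=bot.current_contact_force()
bot.set_gripper(0,50)
print(f0,bot.current_opening()*92,bot.current_grip_force())
bot.line_to([*g,.075],max_speed=.08)
bot.hold(.2)
bot.line_to([*g,.16],max_speed=.15)
bot.hold(.2)
print(bot.current_contact_force(),bot.current_ft_torque(),bot.current_opening()*92,bot.current_clock(),bot.current_ee_pos())
w=bot.read_camera("wrist");cv2.imwrite("pics/w2.png",w["pixels"])
gp=np.r_[g-.008*u,.16+.018]; print(gp,proj(w,gp),proj(w,gp+np.r_[.145*u,0]))
c=bot.read_camera("scene"); s=proj(c,gp+np.r_[.07*u,0]);print(s,proj(c,gp),proj(c,gp+np.r_[.145*u,0]))
x,y=s.astype(int);cv2.imwrite("pics/s2.png",cv2.resize(c["pixels"][y-60:y+60,x-80:x+80],(560,420),interpolation=cv2.INTER_CUBIC));print(x-80,y-60)
E
```

```text
[0.45732095 0.29409072 0.067     ] [0.59950261 0.3063555  0.055     ] 0.04985782248533138 0.14270967434855125 0.0860483523041452
[0.45618002 0.2939923 ]
[-0.29117353  0.11212376  0.25995156] 21.620806881400945 49.99154806137085
[-1.03381367 -0.08527393 -1.32009799] [ 0.00846434  0.00696886 -0.02255157] 21.585759133824897 8.6167 [0.46331105 0.29436315 0.15858196]
[0.45618002 0.2939923  0.178     ] [280.53652843 283.33561322] [279.78925417 -52.83249623]
[402.5975698  178.86473337] [400.36803758 165.7626338 ] [405.27580936 194.60371267]
322 118
```

View pics/s2.png

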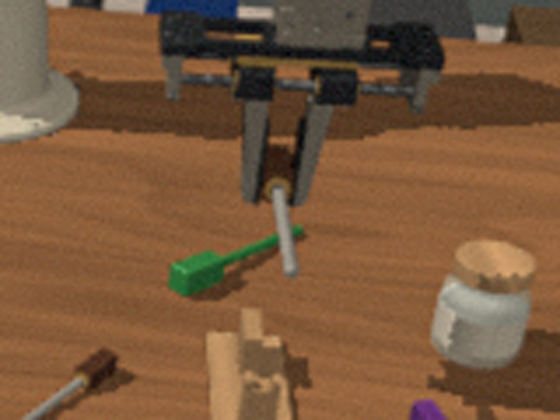

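View pics/w2.png

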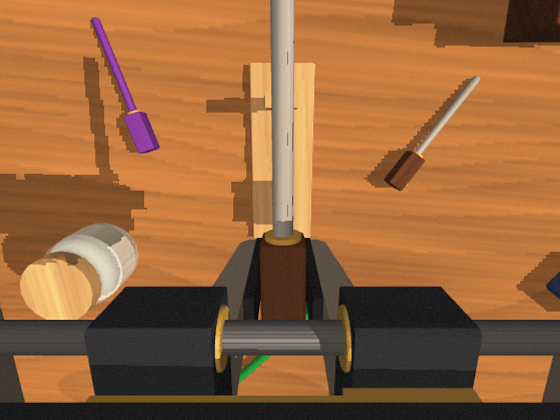

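The bolt is held and its rod is level: the tip is at about (405,195) in the scene view, against a predicted (405,194.6). In the wrist view the rod is centred at column 283. Next I'll line up in front of the slot and take one close look.

```bash
cat >> h.py <<'E'
TIP=.137  # tip ahead of TCP
E
python3 - <<'E'
from h import *
yaw=.088; u=np.array([np.cos(yaw),np.sin(yaw)]); O=np.array([.686,.003])
p=O+u*(-.10-TIP)
bot.line_to([*p,.16],down(yaw),max_speed=.2)
w=bot.read_camera("wrist");cv2.imwrite("pics/w3.png",w["pixels"])
v=np.array([-u[1],u[0]])
for x,y,z in[(-.06,.112,.062),(-.06,-.112,.062),(-.04,.112,.1),(-.04,-.112,.1)]: print(proj(w,np.r_[O+u*x+v*y,z]))
print(bot.current_clock(),bot.current_ee_pos())
E
```

```text
[123.86432139 -33.99474618]
[441.82841854 -33.96843286]
[  88.74668263 -103.48692488]
[ 476.88239245 -103.55953156]
10.4833 [ 0.44986756 -0.01717055  0.15995139]
```

View pics/w3.png

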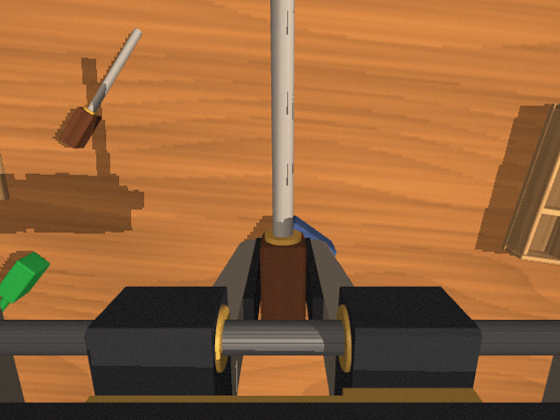

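That frame shows only the rod and counter, with the showcase above the image. I'll raise the arm and take the look from there.

```bash
python3 - <<'E'
from h import *
yaw=.088; u=np.array([np.cos(yaw),np.sin(yaw)]); O=np.array([.686,.003])
p=O+u*(-.07-TIP)
bot.line_to([*p,.29],down(yaw),max_speed=.25)
w=bot.read_camera("wrist");cv2.imwrite("pics/w4.png",w["pixels"])
v=np.array([-u[1],u[0]])
for x,y,z in[(-.06,.112,.062),(-.06,-.112,.062),(-.04,.112,.1),(-.04,-.112,.1)]: print(proj(w,np.r_[O+u*x+v*y,z]))
print(bot.current_clock(),bot.current_ee_pos(),bot.current_tool_rot())
np.savez("w4.npz",**{k:w[k] for k in w})
E
```

```text
[181.44066155  48.17825161]
[384.4200305   48.15550053]
[168.1474931   17.88951001]
[397.62454552  17.82317392]
11.2167 [ 0.47852787 -0.01471271  0.28765075] [-3.13723913 -0.13859812  0.00620657]
```

View pics/w4.png

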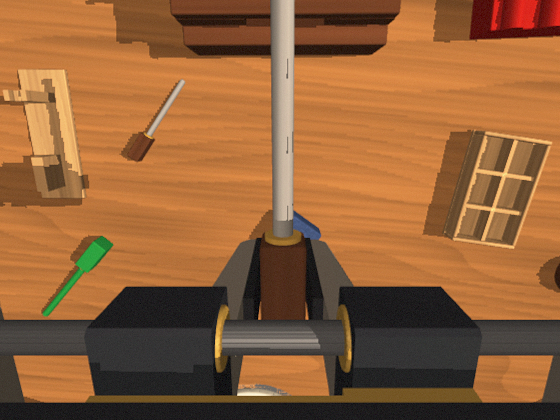

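Sill front corners appear at about (185,46) and (386,44), and the roof edge runs from (172,13) to (400,12). That moves my estimate about 3 mm towards -y, 2 mm in +x, and the yaw to about 0.092. Next I'll lower in front of the slot, enter, and make gentle contact.

```bash
cat >> h.py <<'E'
yaw=.092; u=np.array([np.cos(yaw),np.sin(yaw)]); v=np.array([-u[1],u[0]]); O=np.array([.688,.0]); Z=.053
def at(x,y,z=Z): return [*(O+u*(x-TIP)+v*y),z]
def F():
    f=np.array(bot.current_contact_force()); return np.array([f[:2]@u,f[:2]@v,f[2]])
E
python3 - <<'E'
from h import *
y=-.033
bot.line_to(at(-.085,y,.15),down(yaw),max_speed=.25)
bot.line_to(at(-.085,y),max_speed=.15); bot.hold(.2)
b=F(); print("base",b,bot.current_ee_pos(),at(-.085,y),bot.current_clock())
ok=True
for x in np.r_[-.06,-.045,-.035,-.025,-.018,-.012,-.009,np.arange(-.007,.012,.0005)]:
    bot.line_to(at(x,y),max_speed=.04)
    f=F()-b
    if x>-.0065 or np.abs(f).max()>1.5: print(round(x,4),f.round(2),round(bot.current_clock(),2))
    if f[0]<-2.5 or abs(f[1])>3 or abs(f[2])>3: break
p=np.array(bot.current_ee_pos());print((p[:2]-O)@u+TIP,(p[:2]-O)@v,p[2]); np.save("b.npy",b)
E
```

```text
base [-1.05473957 -1.0391749  -0.28628295] [ 0.47092648 -0.05357184  0.05413331] [np.float64(0.46997056055155206), np.float64(-0.05325564321079622), 0.053] 12.95
-0.045 [ 1.38  2.05 -0.94] 14.25
-0.035 [ 1.55  1.67 -0.82] 14.65
-0.018 [ 1.71  1.32 -0.41] 15.38
-0.012 [ 0.24  0.02 -1.6 ] 15.68
-0.009 [ 1.27  1.78 -0.62] 15.93
-0.0065 [ 0.95  1.28 -1.95] 16.43
-0.006 [ 1.4   0.76 -1.28] 16.68
-0.0055 [ 1.63  1.46 -0.76] 16.93
-0.005 [ 0.01  0.34 -0.96] 17.18
-0.0045 [ 0.5   1.11 -0.18] 17.43
-0.004 [ 1.66  0.6  -1.54] 17.68
-0.0035 [ 1.25  0.92 -1.02] 17.93
-0.003 [0.77 0.98 0.26] 18.18
-0.0025 [1.18 1.83 0.61] 18.43
-0.002 [ 1.93  1.11 -0.49] 18.68
-0.0015 [ 0.69  1.19 -0.87] 18.93
-0.001 [ 0.42  1.2  -1.28] 19.18
-0.0005 [ 0.46  0.86 -1.34] 19.43
-0.0 [ 1.87  0.13 -0.24] 19.68
0.0005 [-0.25  0.77 -0.17] 19.93
0.001 [ 1.    0.95 -0.42] 20.18
0.0015 [ 0.76  0.89 -0.95] 20.43
0.002 [ 0.27  1.64 -0.76] 20.68
0.0025 [ 0.39  0.38 -1.14] 20.93
0.003 [-1.99  0.84  0.9 ] 21.18
0.0035 [-5.32  0.94  1.24] 21.43
0.0024098118739435126 -0.032894693073704497 0.0526389617627421
```

Contact is at x≈2.5 mm with about 6 N/mm stiffness. Now I'll slide along the face at ~5 N with force regulation.

```bash
python3 - <<'E'
from h import *
b=np.load("b.npy")+[1,1,-.7]; x=.0033; y=-.033; miss=0
def Fm(n=3):
    return np.mean([F() for _ in range(n)],0)-b
while y<.036:
    if miss==0: y+=.0016
    bot.line_to(at(x,y),max_speed=.04); f=Fm(); print(round(y*1e3,1),round(x*1e3,2),f.round(1),end=" | ")
    if f[0]>-1.5:
        miss+=1; x+=.0006
        if miss>=4: print("HOLE");break
        continue
    miss=0
    if abs(f[1])>7 or f[0]<-12: print("STOP");break
    x+=np.clip((f[0]+4.5)/6*.0007,-.001,.0005)
p=np.array(bot.current_ee_pos());print((p[:2]-O)@u+TIP,(p[:2]-O)@v,p[2],bot.current_clock()); print(x,y)
E
```

```text
-31.4 3.3 [-4.  -1.8  0.6] | -29.8 3.36 [-5.  -3.2 -0.1] | -28.2 3.31 [-4.6 -2.8  0.7] | -26.6 3.3 [-5.  -2.2 -0.8] | -25.0 3.24 [-4.7 -1.9  0.2] | -23.4 3.22 [-4.5 -3.   0.7] | -21.8 3.23 [-4.4 -1.5 -0.5] | -20.2 3.24 [-3.  -1.8 -1.3] | -18.6 3.42 [-1.   0.6 -0.3] | -18.6 4.02 [ 1.1  0.6 -1.3] | -18.6 4.62 [ 0.2  0.2 -0.4] | -18.6 5.22 [-0.2 -0.4  0.8] | HOLE
0.005249411399035758 -0.01859910107896693 0.0529674502063566 24.425
0.005820966058574868 -0.0186
```

```bash
python3 - <<'E'
from h import *
b=np.load("b.npy")+[1,1,-.7]; x=.0055; y=-.0180; z=Z
while x<.0455:
    x+=.002
    bot.line_to(at(x,y,z),max_speed=.03); f=np.mean([F() for _ in range(3)],0)-b
    print(round(x*1e3,1),round(y*1e3,1),f.round(1),end=" | ")
    if f[0]<-5: print("STOP"); break
    if abs(f[1])>1.2: y+=np.clip(f[1]*.0003,-.0008,.0008)
    if abs(f[2])>1.8: z+=np.clip(f[2]*.0003,-.0006,.0006)
p=np.array(bot.current_ee_pos());print((p[:2]-O)@u+TIP,(p[:2]-O)@v,p[2],bot.current_clock(),x,y,z)
E
```

```text
7.5 -18.0 [-0.4  0.1  0.5] | 9.5 -18.0 [ 0.3 -0.3 -0. ] | 11.5 -18.0 [ 0.6  0.6 -0.1] | 13.5 -18.0 [0.1 0.1 0.2] | 15.5 -18.0 [ 0.4  0.2 -0.1] | 17.5 -18.0 [-0.3  0.3  0.1] | 19.5 -18.0 [-0.4 -0.3  0.5] | 21.5 -18.0 [ 0.8  0.7 -0.7] | 23.5 -18.0 [ 0.4 -0.7 -0.4] | 25.5 -18.0 [-0.6  0.1 -0.9] | 27.5 -18.0 [ 0.3 -0.6 -0.4] | 29.5 -18.0 [-0.1 -0.6 -0.6] | 31.5 -18.0 [-0.1  0.  -0.2] | 33.5 -18.0 [-0.3  0.3 -0.9] | 35.5 -18.0 [ 0.5  0.2 -0.6] | 37.5 -18.0 [ 0.9 -0.5 -0.5] | 39.5 -18.0 [-0.1  1.  -0.3] | 41.5 -18.0 [-0.6  0.  -1. ] | 43.5 -18.0 [ 0.2  0.1 -0.5] | 45.5 -18.0 [-5.1  0.6  1.1] | STOP
0.04439443035669624 -0.01786530205183947 0.05259283646842616 29.425 0.04550000000000003 -0.018 0.053
```

Depth is reached: the hole's solid end was felt 42 mm behind the face. Now I'll ease off, lower the rod onto the sill and release.

```bash
python3 - <<'E'
from h import *
b=np.load("b.npy")+[1,1,-.7]; x=.0447; y=-.018
for z in np.arange(.0525,.0455,-.0005):
    bot.line_to(at(x,y,z),max_speed=.03); f=np.mean([F() for _ in range(3)],0)-b; print(round(z,4),f.round(1),end=" | ")
    if f[2]>2: break
bot.set_gripper(.25); bot.hold(.2); bot.set_gripper(.5); bot.hold(.2)
print((np.mean([F() for _ in range(3)],0)-b).round(1),bot.current_opening())
bot.line_to(at(x,y,.2),max_speed=.1)
bot.line_to(at(x-.1,y,.27),max_speed=.2); bot.hold(.3)
w=bot.read_camera("wrist");cv2.imwrite("pics/w5.png",w["pixels"])
print(bot.current_clock(),proj(w,np.r_[O+u*-.105+v*y,.079]),proj(w,np.r_[O+u*-.06+v*y,.067]))
h=lambda u_,v_,z:ray(w,u_,v_,z)
np.savez("w5.npz",**w)
E
```

```text
0.0525 [-3.4 -1.2  1.1] | 0.052 [-4.5 -0.2  1.9] | 0.0515 [-5.3 -0.3  3. ] | [ 0.2 -0.4  1.8] 0.4993391586698547
34.05 [282.37469498 104.49691182] [282.39616208  59.89424485]
```

View pics/w5.png

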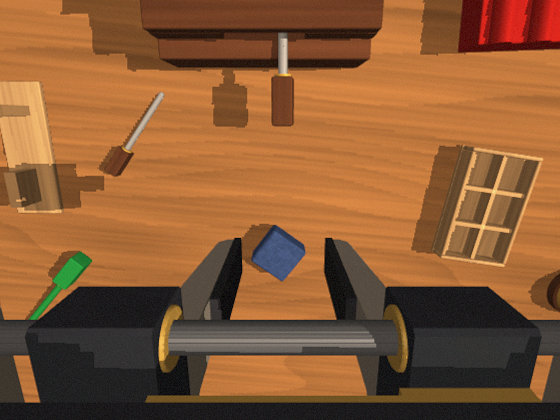

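The bolt sits released in the slot. Its handle is at (283,101), against a predicted (282,104) that assumed the face 2.5 mm nearer. The rod is straight and the other objects in view look unmoved.

```bash
python3 -c "
from workcell import bot
print(bot.job_done())"
```

```text
the job is handed in; nothing more can be done
None
```

The bolt is fully home in the lock hole (tip about 42 mm behind the hidden face by feel), released and left there; the highest force I read against the showcase was about 6 N, and I handed the job in about 34 s into the 72 s allowed.

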